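Close the ratchet screw gauge on a shaft

ROBOT

A 6-joint arm with a two-finger parallel gripper is mounted at the origin on a cart in front of the work surface, level with it; the furniture and walls round the work are solid. World frame = base frame: x ahead of the robot, y to its left, z up, the work surface at z = 0. Lengths are in m, angles in rad, forces in N, time in s.
With the tool pointing down it reaches from about 0.35 to 1 m from the base axis. Payload 7.1 kg.
Tool frame: the origin (TCP) lies at the very end of the fingers, on their centre line; the grasp point (between the pads) lies 19 mm behind it (robot.grasp_offset is the distance from the TCP to the grasp point, in m); z points along the fingers, y is the direction in which the jaws open and shut (so a half turn about z gives the same grasp; the last joint's range is limited). The gripper opens to 85 mm and grips with 20 to 120 N. Pads are 22 mm wide; open, the fingers measure 114 mm over their backs; the gripper's body (76 mm by 85 mm) begins 54 mm behind the grasp point. The pads swing forward as they close: fully open they stand 13 mm farther back than shut.
Start: joints at [1.307, 0.423, 1.63, -0, 1.089, -0.019], TCP at [0.151, 0.606, 0.231] pointing down, gripper open.
Joint ranges: [-3, 3], [-0.9, 2.11], [0.09, 2.58], [-1.31, 4.45], [0.11, 2.69], [-2.54, 2.54]. Speed limits (rad/s): [2.39, 2.39, 3.01, 3.14, 3.14, 3.14].

INTERFACE

Orientations are given as a unit quaternion [x, y, z, w].
In Python, from station import robot gives the robot as it stands.
- The arm moves only by the tool play_rows, never from a script. Its argument "targets" is a list of rows, each a list of 6 numbers: the shift along the tool's x, y, z in m, then the turn, a rotation vector about the tool's x, y, z in rad. A call has 1 to 5 rows; each row is the pose to reach, as a shift and turn from the pose measured when the call began, along the tool's axes at that moment; what a row does not reach only later rows make up. A row lasts 1/8 s, in which the tool goes at most 62.5 mm and 10.7 degrees, less where a joint would pass 70% of its speed; a pose out of reach is approached as far as the arm can. A call with a gripper value outside its range is refused whole. "gripper" is the closure, from 0 (fully open) to 1 (shut), set as the call begins (left out, the last holds). The fingers move at their own pace and stop on an object; "squeeze" is the grip in N (left out, the last holds). Time passes only in rows, so rows that repeat a pose let the fingers close. It gives the time, the measured TCP pose, the force and the opening at its end, in the units of the state.
- robot.state(): the state, without advancing time (a new reading comes with each control period).
- robot.read_camera(name): name is "scene" or "top"; returns (picture, depth): 480x640x3 uint8, red, green, blue; 480x640 float32, m along the optical axis (not along the pixel's ray), 0 where there is no reading.
- robot.calibration(name): a dict with "mtx" (3x3 intrinsics, pixels), "k1" (the pictures are not rectified: a ray, as slopes to the right and down, at radius r is drawn at 1 + k1 r^2 times it, then the intrinsics apply), "world_from_camera" (4x4, takes a point from camera to world coordinates). Camera axes: x right, y down, z forward; pixel columns grow to the right and rows downward; lengths in m; the calibration is good to about 2 mm. A picture is of the moment at which its call begins. calibration takes no time and is no camera call.
- robot.sign_off(): hands the job in, once; it reports no verdict.
Trained networks look in the newest picture that a camera, given by its name, has taken for a name from the list of things; names that differ only in an ending like _2 or _b are one class to them, and where a whole thing is asked for, a point or a joint stands for the part that bears it (a point fixed in the world has none). Each returns a list of dicts, best first, with "conf" (0 to 1); they miss things now and then, are a little off and sometimes report something else, mostly with a low value. They report only what shows in the picture. A call takes as long as a camera call.
- robot.spot_in(target, camera): "pixel" ([column, row] in pixels, amid what is visible of it).
The state is a dict: "clock": time; "joint_positions": joint angles; "qd": joint speeds; "tau": joint torques, N m; "ee_pos": TCP position; "tool_rot": TCP orientation; "wrist_force": force on the tool from outside, world axes, zero at the start; "ft_torque": the same for the moment, N m; "width": finger opening in m.
Only numpy, scipy, OpenCV 4.12 (cv2) and the standard library are available. Lean on these libraries where they do the work, as an engineer would, in place of code of your own. Each camera call takes 0.05 s, during which the arm holds its last target. There are 200 camera calls.

TASK

Lay the loose metal shaft gently in the two V-shaped saddles of the blue gauge, its square middle between the saddles, and let go of it. Then turn the black ratchet knob at the top of the leaning screw clockwise (seen from the knob's end), regripping as needed, until the spindle stands firmly on the shaft and the knob's clutch has slipped by at least a tenth of a turn. Do not drop the shaft in, do not force the spindle tighter than the clutch allows by turning the silver thimble, leave the shaft clamped, and do not disturb the tape roll, the black eyeglass loupe or the white ring-shaped press die.

Things in the scene. Friction and masses are not known exactly. Their poses are not given: they have to be found in the camera images.
- shaft: Loose metal shaft, 200 mm long, 0.4 kg, origin at its very centre, length along its own y. Middle: square bar 36x36 mm, 100 mm long (y -50 to +50). Each end: round journal 26 mm in diameter, 50 mm long; both ends alike. It lies flat on the mat, centre 18 mm up. It may be laid either way round, any flat up.
- gauge: Blue gauge fixed to the table, origin under its base midway between the saddles, z up; its -x side is to the robot's left. Base plate 12 mm thick, x -64 to 48, y -98 to 98 mm. Two steel 90 degree V saddles, 20 mm wide, at y = -72 (near the robot) and +72, lips 49 mm up; nothing above the base between them. Column at x -51 to -29, y -86 to -58 holds the screw's 34 mm collar.
- saddle_axis (a point): Where the shaft's centre belongs: midway between the saddles on their line, 52 mm above the table. Axes are the gauge's: y along the seated shaft, z up. The spindle tip overhangs the saddle at y = -72 on its -x side, so a shaft lowered straight down can hit it; brought in from the +x side and above, down along the 45 degree slope of the V faces on that side, it passes freely.
- knob_grip (a point): Centre of the black ribbed knob, 36 mm in diameter, 34 mm long, 134 mm up the screw from the seated shaft's centre line. Axes are the gauge's; in them the screw and knob axis runs up along (-0.5, 0, 0.866): it leans 30 degrees from vertical, to the robot's left. Below it is the silver thimble, 31 mm thick. The knob turns in place; a tool in line with its axis can grip it at any angle.
- spindle: The steel spindle, a rod 9 mm in diameter which slides down the screw's axis as the thimble turns, 4.5 mm per radian, and presses on the journal above the saddle at y = -72 mm. The clutch limits its push to about 13 N. Origin fixed to the rod 30 mm below its tip along the axis.
- thimble (a joint): Turn of the silver thimble, rad, growing clockwise seen from the knob (spindle goes down). 0 = fully back, 3.78 = spindle touches the seated shaft, 4.22 = end of travel without a shaft. Starts at 1.0 to 2.0. Friction 0.04 N m holds it where it is left.
- ratchet_knob (a joint): Slip of the black knob relative to the thimble, rad, growing clockwise seen from the knob, 0 at the start. The knob carries the thimble with it until the spindle is blocked; then the clutch (0.10 N m) slips and this value grows.
- tape_roll: Bystander: roll of beige tape, 52 mm in diameter, 18 mm high, origin under its centre.
- loupe_1: Bystander: black eyeglass loupe, 35 mm in diameter, 39 mm high, origin under its centre.
- press_die_3: Bystander: white ring-shaped press die, 42 mm in diameter, 12 mm high, origin under its centre.

How it is judged:
On the way, in this order (a step that is already met when the one before it is completed fails the run):
1. the shaft lies in both saddles, released, its square middle between them (distance between shaft and saddle_axis below 0.018 m and x of shaft in the frame of saddle_axis between -0.004 and 0.004 m and z of shaft in the frame of saddle_axis below 0.004 m and angle between the y axis of shaft and the y axis of gauge, either way round below 0.05 rad and contact force between the fingers and shaft below 0.1 N), for 0.2 s.
2. the spindle is down on the seated shaft and the knob's clutch has slipped by 0.6 rad (value of joint ratchet_knob above 0.6 rad and contact force between spindle and shaft above 2 N and distance between shaft and saddle_axis below 0.018 m), for 0.1 s.
At the end, for the whole second after the job is handed in: The shaft lies still in both saddles (centre within 18 mm of the saddle midpoint along its length, within 4 mm across and in height, in line to 0.05 rad), the spindle presses on it with more than 2 N, and the knob has slipped at least 0.55 rad on the thimble (distance between shaft and saddle_axis below 0.018 m and x of shaft in the frame of saddle_axis between -0.004 and 0.004 m and z of shaft in the frame of saddle_axis below 0.004 m and angle between the y axis of shaft and the y axis of gauge, either way round below 0.05 rad and contact force between spindle and shaft above 2 N and value of joint ratchet_knob above 0.55 rad and linear speed of shaft below 0.01 m/s); the robot touches nothing.
It fails at once if the shaft is dropped or thrown (faster than 0.5 m/s while not in the fingers, about a 13 mm fall) (linear speed of shaft above 0.5 m/s and contact force between the fingers and shaft below 0.1 N).
It fails at once if the spindle is forced onto the shaft past its clutch (over 40 N), by turning the thimble or by ramming the shaft against it (contact force between spindle and shaft above 40 N).
It fails at once if a bystander (tape roll, loupe, press die) is moved by more than 25 mm (distance of any of tape_roll, loupe_1, press_die_3 from where it was at the start of the episode above 0.025 m).
It also fails if it takes over 59 s, if anything falls off the work surface, if the arm or the gripper's body presses on something with over 40 N, if the wrist force passes 120 N, or if a joint passes its speed limit or range.

## Working session

There is one attempt and no reset: what is moved stays moved. The work goes in short steps, Python scripts to look and compute and a tool call to move; the robot and the scene stay as the last step left them, time stands still between calls to the robot, and variables do not carry over. Pictures are saved under pics/ and viewed, about 8 in all and at most 12, crops included, and the job is handed in when it is done.

Besides the shell and the picture viewer there is one more tool, called after "Emit:" by a JSON object that holds its "name" and its "arguments", one argument or row to a line. play_rows: Moves the arm, as the interface text tells. Its arguments: {"type":"object","properties":{"targets":{"type":"array"},"gripper":{"type":"number"},"squeeze":{"type":"number"}},"required":["targets"]}

```bash
ls; mkdir -p pics; cat > h.py <<'E'
import numpy as np, cv2
from station import robot
def deproj(name,px,d):
    c=robot.calibration(name);K=np.array(c['mtx']);k1=c['k1']
    px=np.atleast_2d(px).astype(float)
    u=(px[:,0]-K[0,2])/K[0,0];v=(px[:,1]-K[1,2])/K[1,1]
    x,y=u.copy(),v.copy()
    for _ in range(20):
        s=1+k1*(x*x+y*y);x,y=u/s,v/s
    P=np.c_[x,y,np.ones_like(x)]*np.reshape(d,(-1,1))
    T=np.array(c['world_from_camera']);return P@T[:3,:3].T+T[:3,3]
def cloud(name):
    im,d=robot.read_camera(name)
    v,u=np.mgrid[:480,:640]
    P=deproj(name,np.c_[u.ravel(),v.ravel()],d.ravel()).reshape(480,640,3)
    P[d==0]=np.nan
    return im,d,P
def save(im,n): cv2.imwrite('pics/'+n,im[...,::-1])
E
python3 - <<'E'
from h import *
for n in('scene','top'):
    im,d,P=cloud(n);save(im,n+'0.png');np.save(n+'P.npy',P);np.save(n+'im.npy',im)
    print(n,np.round(robot.calibration(n)['world_from_camera'],3).tolist(),robot.calibration(n)['mtx'][0][0])
    for t in('shaft','gauge','ratchet_knob','spindle','tape_roll','loupe_1','press_die_3'):
        for r in robot.spot_in(t,n)[:2]:
            u,v=map(int,np.round(r['pixel']));print(t,r['conf'],u,v,np.round(P[v,u],3))
print(robot.state())
E
```

```text
pics
scene [[0.707, -0.335, 0.623, -0.06], [-0.707, -0.309, 0.636, -0.598], [-0.021, -0.89, -0.455, 0.527], [0.0, 0.0, 0.0, 1.0]] 561.4152870205294
shaft 0.9 410 365 [ 0.431 -0.248  0.031]
gauge 0.85 289 251 [0.555 0.139 0.013]
ratchet_knob 0.64 250 183 [0.478 0.138 0.176]
spindle 0.59 276 236 [0.491 0.094 0.085]
spindle 0.2 248 184 [0.473 0.137 0.176]
tape_roll 0.8 219 277 [0.4   0.148 0.019]
tape_roll 0.62 388 299 [ 0.558 -0.106  0.011]
loupe_1 0.81 272 313 [ 0.384 -0.017  0.029]
press_die_3 0.53 387 298 [ 0.557 -0.105  0.013]
top [[0.01, -0.991, 0.132, 0.341], [-1.0, -0.007, 0.024, -0.016], [-0.023, -0.132, -0.991, 1.215], [0.0, 0.0, 0.0, 1.0]] 540.1524477767236
shaft 0.87 422 267 [ 0.441 -0.216  0.033]
shaft 0.24 365 216 [ 0.558 -0.093  0.007]
gauge 0.6 278 217 [0.554 0.105 0.009]
gauge 0.16 245 278 [0.415 0.176 0.011]
ratchet_knob 0.83 247 234 [0.489 0.146 0.186]
ratchet_knob 0.34 244 279 [0.413 0.179 0.007]
tape_roll 0.75 243 284 [0.401 0.18  0.014]
loupe_1 0.46 327 289 [ 0.392 -0.008  0.019]
press_die_3 0.84 364 218 [ 0.553 -0.09   0.009]
press_die_3 0.68 250 234 [0.49  0.141 0.184]
{'clock': 0.8, 'joint_positions': array([ 1.30699382e+00,  4.23046148e-01,  1.62990026e+00, -1.68909229e-06,
        1.08858327e+00, -1.89945393e-02]), 'qd': array([ 0.00071843, -0.00103628, -0.00079942,  0.0014956 , -0.00024302,
        0.00023479]), 'tau': array([-2.48393881e-03, -5.57277846e+01, -2.82133412e+01, -1.27992821e-04,
        8.09937301e-04, -6.42763496e-06]), 'ee_pos': array([0.15145164, 0.60636522, 0.23135261]), 'tool_rot': array([1.22098167e-01, 9.92518028e-01, 3.10706738e-05, 5.17866152e-06]), 'wrist_force': array([-0.11597907, -0.20864233,  0.20135281]), 'ft_torque': array([ 0.03902878, -0.00749281,  0.01073911]), 'width': 0.08544774203956336}
```

```bash
python3 - <<'E'
from h import *
a=np.load('sceneim.npy')[110:410,150:550]; b=np.load('topim.npy')[150:350,180:480]
save(cv2.resize(a,(800,600),interpolation=cv2.INTER_CUBIC),'s1.png');save(cv2.resize(b,(800,533),interpolation=cv2.INTER_CUBIC),'t1.png')
P=np.load('topP.npy');im=np.load('topim.npy').astype(int)
# shaft top points
m=(np.hypot(P[...,0]-.44,P[...,1]+.22)<.13)&(P[...,2]>.018)&(P[...,2]<.06)
Q=P[m];r=cv2.minAreaRect(Q[:,:2].astype(np.float32)*1000);print('shaft',r,len(Q),np.percentile(Q[:,2],[5,50,95]))
q=Q[Q[:,2]>.031];print('sq',cv2.minAreaRect(q[:,:2].astype(np.float32)*1000))
# gauge blue
bl=(im[...,2]>im[...,0]+40)&(np.hypot(P[...,0]-.52,P[...,1]-.1)<.18)
B=P[bl&(P[...,2]<.025)];print('base',cv2.minAreaRect(B[:,:2].astype(np.float32)*1000),np.median(B[:,2]),len(B))
E
```

```text
shaft ((442.3479309082031, -228.5832061767578), (36.52519607543945, 198.999755859375), 15.14268970489502) 1249 [0.02229487 0.03252492 0.03783588]
sq ((442.1685485839844, -227.68736267089844), (36.38007354736328, 194.399658203125), 14.980612754821777)
base ((564.9439697265625, 98.19107055664062), (196.17041015625, 112.28714752197266), 4.781566619873047) 0.011056493636559361 3341
```

View pics/s1.png

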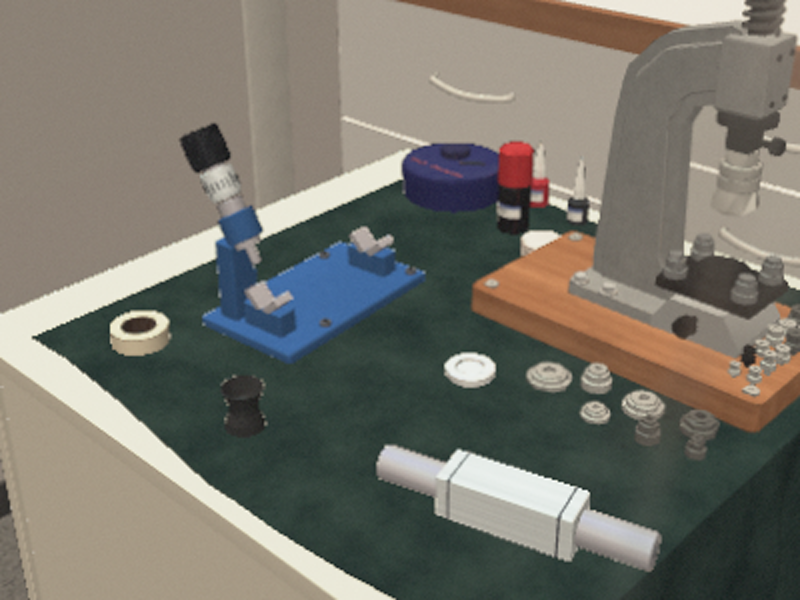

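View pics/t1.png

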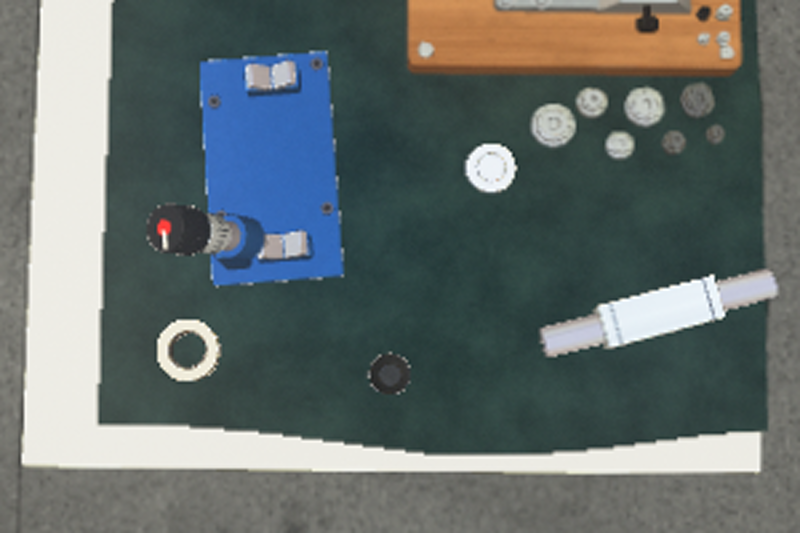

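The close-ups show the blue base (196 × 112 mm, as expected) at about (0.565, 0.098) m, turned 4.8°. The knob leans left at pixel (180, 230) of the top crop, and the shaft lies clear at the lower right around (660, 312). Both sizes match what was given. I'll move now.

```bash
cat >> h.py <<'E'
from scipy.spatial.transform import Rotation as Rn
GA=np.radians(4.78); GY=np.array([np.cos(GA),np.sin(GA),0]); GX=np.array([GY[1],-GY[0],0]); GO=np.array([.5656,.0902,0])
GR=np.c_[GX,GY,[0,0,1]]
def down(yaw): # yaw = world angle of tool y, deg
    a=np.radians(yaw);y=np.array([np.cos(a),np.sin(a),0]);z=np.array([0,0,-1.]);return np.c_[np.cross(y,z),y,z]
def row(p,R):
    s=robot.state();R0=Rn.from_quat(s['tool_rot']).as_matrix()
    t=R0.T@(np.array(p)-s['ee_pos']);w=Rn.from_matrix(R0.T@R).as_rotvec()
    print('row',np.round(np.r_[t,w],4).tolist(),'clk',s['clock'],'dist',np.linalg.norm(t).round(3),'deg',np.degrees(np.linalg.norm(w)).round(1))
E
```

Emit:
{"name": "play_rows", "arguments": {
  "targets": [
    [-0.29,-0.295,-0.05,0,0,1.06],
    [-0.29,-0.295,-0.05,0,0,1.06],
    [-0.29,-0.295,-0.05,0,0,1.06],
    [-0.29,-0.295,-0.05,0,0,1.06],
    [-0.29,-0.295,-0.05,0,0,1.06]
  ],
  "gripper": 0
}}

```text
clock: 1.42
ee_pos: [0.3096, 0.3374, 0.2693]
tool_rot: [0.56, 0.829, 0.0, 0.0]
wrist_force: [1.7, 0.8, 0.4]
width: 0.0853
```

```bash
python3 -c "
from h import *
row([.40,.15,.28],down(15.14));row([.442,-.229,.14],down(15.14))"
```

```text
row [-0.2076, 0.0139, -0.0107, 0.0009, -0.0003, 0.1186] clk 1.425 dist 0.208 deg 6.8
row [-0.5749, -0.0889, 0.1291, 0.0009, -0.0003, 0.1186] clk 1.425 dist 0.596 deg 6.8
```

Emit:
{"name": "play_rows", "arguments": {
  "targets": [
    [-0.208,0.014,-0.01,0,0,0.119],
    [-0.208,0.014,-0.01,0,0,0.119],
    [-0.208,0.014,-0.01,0,0,0.119],
    [-0.575,-0.089,0.0,0,0,0.119],
    [-0.575,-0.089,0.0,0,0,0.119]
  ]
}}

```text
clock: 2.05
ee_pos: [0.4066, 0.0445, 0.2757]
tool_rot: [0.608, 0.794, 0.001, 0.001]
wrist_force: [0.7, 0.7, -0.5]
width: 0.0852
```

```bash
python3 -c "
from h import *
row([.4423,-.2286,.12],down(15.14))"
```

```text
row [-0.273, -0.0371, 0.1556, 0.0021, -0.0001, -0.0003] clk 2.05 dist 0.316 deg 0.1
```

Emit:
{"name": "play_rows", "arguments": {
  "targets": [
    [-0.273,-0.037,0.156,0.002,0,0],
    [-0.273,-0.037,0.156,0.002,0,0],
    [-0.273,-0.037,0.156,0.002,0,0],
    [-0.273,-0.037,0.156,0.002,0,0],
    [-0.273,-0.037,0.156,0.002,0,0]
  ]
}}

```text
clock: 2.68
ee_pos: [0.4421, -0.2258, 0.1216]
tool_rot: [0.608, 0.794, 0.0, 0.001]
wrist_force: [0.5, -0.2, 0.3]
width: 0.0854
```

```bash
python3 -c "
from h import *
row([.4423,-.2286,.006],down(15.14))
im,d,P=cloud('scene');save(im[180:480,250:650],'s2.png')
m=(np.hypot(P[...,0]-.44,P[...,1]+.22)<.14)&(P[...,2]>.03)&(P[...,2]<.042)
q=P[m];print(len(q),cv2.minAreaRect(q[:,:2].astype(np.float32)*1000))"
```

```text
row [-0.0027, -0.0006, 0.1156, 0.001, 0.0005, -0.0006] clk 2.675 dist 0.116 deg 0.1
1801 ((443.6246643066406, -230.83026123046875), (39.5601806640625, 197.6475067138672), 16.2890625)
```

View pics/s2.png

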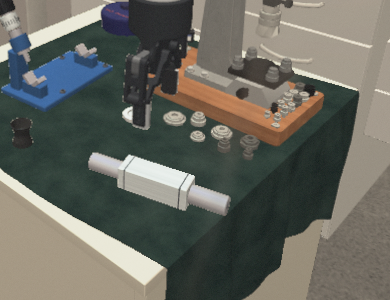

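The picture shows the open gripper above the shaft's square middle at about (157, 180), and the scene camera agrees with the top camera to 2 mm. I'll descend in steps.

Emit:
{"name": "play_rows", "arguments": {
  "targets": [
    [-0.003,-0.001,0.05,0.001,0,0],
    [-0.003,-0.001,0.09,0.001,0,0],
    [-0.003,-0.001,0.11,0.001,0,0],
    [-0.003,-0.001,0.116,0.001,0,0],
    [-0.003,-0.001,0.116,0.001,0,0]
  ]
}}

```text
clock: 3.35
ee_pos: [0.4422, -0.2337, 0.0026]
tool_rot: [0.609, 0.794, -0.001, -0.0]
wrist_force: [0.4, 0.3, 1.0]
width: 0.085
```

Emit:
{"name": "play_rows", "arguments": {
  "targets": [
    [0,0,0,0,0,0],
    [0,0,0,0,0,0],
    [0,0,0,0,0,0],
    [0,0,0,0,0,0],
    [0,0,0,0,0,0]
  ],
  "gripper": 0.9,
  "squeeze": 60
}}

```text
clock: 3.98
ee_pos: [0.4431, -0.2341, 0.0036]
tool_rot: [0.609, 0.793, -0.001, 0.001]
wrist_force: [0.7, 1.1, 8.2]
width: 0.0352
```

Emit:
{"name": "play_rows", "arguments": {
  "targets": [
    [0,0,0,0,0,0],
    [0,0,0,0,0,0],
    [0,0,-0.02,0,0,0],
    [0,0,-0.04,0,0,0],
    [0,0,-0.04,0,0,0]
  ]
}}

```text
clock: 4.6
ee_pos: [0.4437, -0.2343, 0.0444]
tool_rot: [0.609, 0.793, -0.001, 0.002]
wrist_force: [0.3, 0.3, -3.9]
width: 0.0352
```

```bash
python3 -c "
from h import *
p=GO+GR@[.045,0,.20];row(p,down(94.78))
im,d,P=cloud('top');save(im[150:350,300:500],'t2.png')
s=robot.state();print(s['ee_pos'])
z=s['ee_pos'][2]
m=(np.hypot(P[...,0]-.44,P[...,1]+.22)<.14)&(P[...,2]>.025+z*.5)&(P[...,2]<z+.04)
n,l,st,c=cv2.connectedComponentsWithStats(m.astype(np.uint8))
q=P[m];print(len(q),cv2.minAreaRect(q[:,:2].astype(np.float32)*1000))"
```

```text
row [0.2369, 0.1941, -0.1563, -0.0015, 0.0044, -1.392] clk 4.6 dist 0.344 deg 79.8
[ 0.44314925 -0.23403105  0.04366718]
289 ((424.9026184082031, -170.0748748779297), (33.61898422241211, 63.34550857543945), 20.358943939208984)
```

Emit:
{"name": "play_rows", "arguments": {
  "targets": [
    [0.03,0.02,-0.06,0,0,-0.18],
    [0.08,0.06,-0.12,0,0,-0.36],
    [0.11,0.09,-0.156,0,0,-0.54],
    [0.14,0.115,-0.156,0,0,-0.72],
    [0.17,0.14,-0.156,0,0,-0.9]
  ]
}}

```text
clock: 5.28
ee_pos: [0.5355, -0.0311, 0.1999]
tool_rot: [0.199, 0.98, -0.001, 0.002]
wrist_force: [0.0, -0.7, -4.1]
width: 0.0352
```

```bash
python3 -c "
from h import *
p=GO+GR@[.045,.004,.18];row(p,down(94.78))"
```

```text
row [-0.0048, 0.0855, 0.0198, -0.0022, 0.004, -0.485] clk 5.275 dist 0.088 deg 27.8
```

Emit:
{"name": "play_rows", "arguments": {
  "targets": [
    [-0.002,0.03,0.01,-0.001,0.002,-0.18],
    [-0.004,0.06,0.02,-0.002,0.004,-0.36],
    [-0.005,0.0855,0.02,-0.002,0.004,-0.485],
    [-0.005,0.0855,0.02,-0.002,0.004,-0.485],
    [-0.005,0.0855,0.02,-0.002,0.004,-0.485]
  ]
}}

```text
clock: 5.9
ee_pos: [0.5726, 0.0452, 0.1787]
tool_rot: [-0.041, 0.999, -0.0, -0.001]
wrist_force: [-0.2, -0.5, -3.6]
width: 0.0352
```

```bash
python3 -c "
from h import *
s=robot.state();print(s['ee_pos'],GR.T@(s['ee_pos']-GO))
row(GO+GR@[.042,.004,.0816],down(94.78))
row(GO+GR@[.012,.004,.0516],down(94.78))
im,d,P=cloud('top');save(cv2.resize(im[150:300,220:370],(600,600)),'t3.png');np.save('P3.npy',P)
im,d,P=cloud('scene');save(cv2.resize(im[130:330,200:400],(600,600)),'s3.png')
"
```

```text
[0.57262052 0.04524909 0.17866099] [0.04537959 0.00325034 0.17866099]
row [-0.001, 0.0034, 0.0971, -0.0004, -0.0023, -0.0012] clk 5.9 dist 0.097 deg 0.2
row [-0.001, 0.0334, 0.127, -0.0004, -0.0023, -0.0012] clk 5.9 dist 0.131 deg 0.2
```

View pics/t3.png

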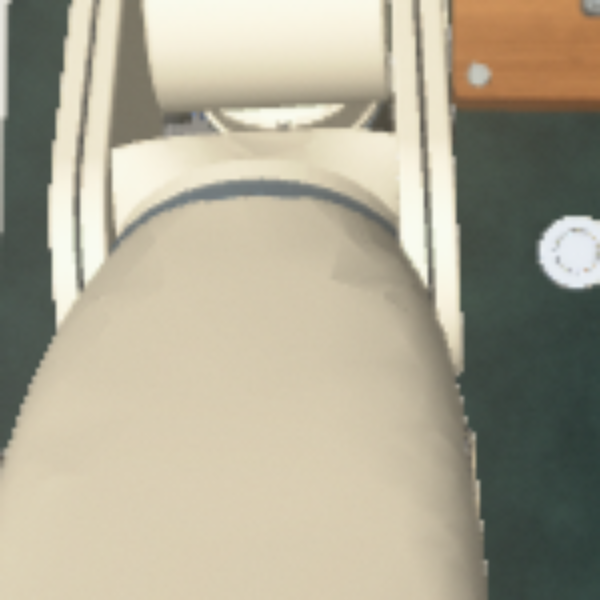

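View pics/s3.png

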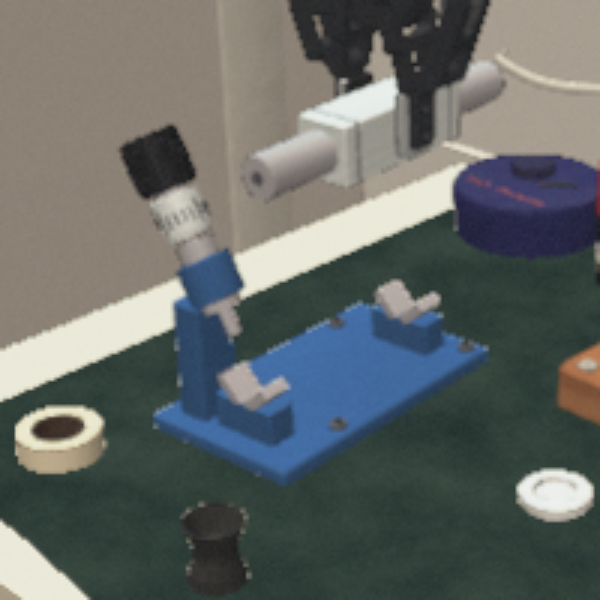

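The gripper holds the shaft level beside and above the gauge. In the scene crop, its near journal at (260, 180) clears the knob at (155, 160). The top view is blocked by the forearm, so I'll check its height over the knob before lowering.

```bash
python3 -c "
from h import *
P=np.load('P3.npy')
im,d,S=cloud('scene')
for Q,n in((P,'top'),(S,'scene')):
  G=(Q-GO)@GR*1000
  m=(G[...,2]>150)&(abs(G[...,1]+72)<25)&(G[...,0]>-150)&(G[...,0]<100)
  g=G[m]
  for a in range(-150,100,25):
    k=g[(g[:,0]>=a)&(g[:,0]<a+25)]
    if len(k):print(n,a,len(k),k[:,2].min().round(),k[:,2].max().round())
save(im,'s4.png')
"
```

```text
top -25 632 480.0 601.0
top 0 312 483.0 610.0
top 25 276 588.0 614.0
top 50 306 586.0 611.0
top 75 557 567.0 602.0
scene -100 3 172.0 175.0
scene -75 308 150.0 190.0
scene -50 178 150.0 181.0
scene 25 123 176.0 213.0
scene 50 392 176.0 213.0
scene 75 27 460.0 466.0
```

View pics/s4.png

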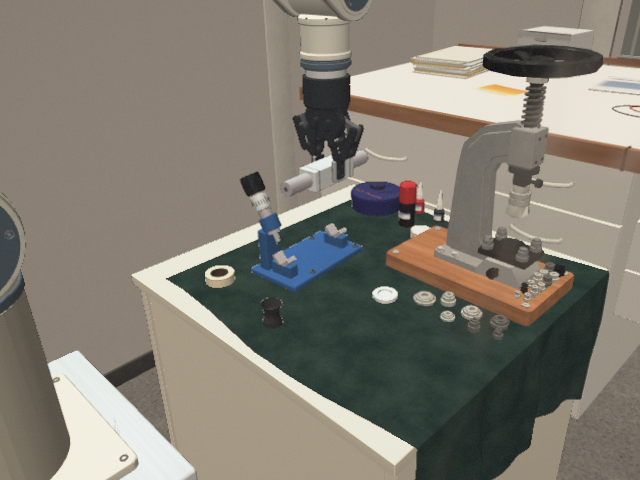

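```bash
python3 -c "
from h import *
im,d,S=cloud('scene')
G=(S-GO)@GR*1000
m=(G[...,2]>174)&(G[...,2]<215)&(abs(G[...,1])<130)&(G[...,0]>15)&(G[...,0]<75)
g=G[m]
for a in range(-110,-30,4):
    k=g[(g[:,1]>=a)&(g[:,1]<a+4)]
    if len(k):print(a,len(k),k[:,2].min().round(),k[:,2].max().round(),k[:,0].min().round(),k[:,0].max().round())
print(g[:,1].max())
row(GO+GR@[.040,.004,.0796],down(94.78))
row(GO+GR@[.010,.004,.0496],down(94.78))
"
```

```text
-102 124 182.0 207.0 33.0 59.0
-98 41 182.0 207.0 36.0 59.0
-94 34 183.0 208.0 40.0 58.0
-90 27 186.0 208.0 45.0 59.0
-86 35 183.0 207.0 41.0 58.0
-82 28 186.0 207.0 39.0 59.0
-78 29 187.0 207.0 43.0 59.0
-74 30 187.0 208.0 44.0 58.0
-70 31 183.0 207.0 39.0 59.0
-66 29 186.0 208.0 43.0 59.0
-62 31 186.0 207.0 37.0 59.0
-58 24 186.0 208.0 45.0 58.0
-54 69 178.0 212.0 30.0 65.0
-50 139 176.0 213.0 29.0 64.0
-46 54 177.0 213.0 30.0 66.0
-42 53 177.0 213.0 29.0 65.0
-38 44 177.0 213.0 32.0 64.0
-34 53 177.0 213.0 30.0 65.0
103.21052870498058
row [-0.0002, 0.0059, 0.1001, -0.0003, -0.0004, -0.0016] clk 6.1 dist 0.1 deg 0.1
row [-0.0002, 0.0359, 0.1301, -0.0003, -0.0004, -0.0016] clk 6.1 dist 0.135 deg 0.1
```

Emit:
{"name": "play_rows", "arguments": {
  "targets": [
    [0,0.002,0.04,0,0,-0.001],
    [0,0.006,0.08,0,0,-0.001],
    [0,0.006,0.1,0,0,-0.001],
    [0,0.021,0.115,0,0,-0.001],
    [0,0.031,0.125,0,0,-0.001]
  ]
}}

```text
clock: 6.72
ee_pos: [0.5707, 0.0765, 0.0543]
tool_rot: [-0.041, 0.999, -0.0, -0.0]
wrist_force: [-0.4, -0.2, -3.0]
width: 0.0352
```

```bash
python3 -c "
from h import *
s=robot.state();print(GR.T@(s['ee_pos']-GO),s['wrist_force'])
row(GO+GR@[.0,.005,.0391],down(94.78))
"
```

```text
[0.01404543 0.00396392 0.05433519] [-0.40686051 -0.2051591  -3.02262153]
row [-0.001, 0.014, 0.0152, -0.0001, -0.0001, -0.001] clk 6.725 dist 0.021 deg 0.1
```

Emit:
{"name": "play_rows", "arguments": {
  "targets": [
    [0,0.004,0.004,0,0,-0.001],
    [-0.001,0.008,0.008,0,0,-0.001],
    [-0.001,0.012,0.012,0,0,-0.001],
    [-0.001,0.014,0.014,0,0,-0.001],
    [-0.001,0.014,0.014,0,0,-0.001]
  ]
}}

```text
clock: 7.35
ee_pos: [0.5705, 0.0906, 0.0403]
tool_rot: [-0.042, 0.999, -0.0, -0.0]
wrist_force: [-0.9, 0.5, -4.0]
width: 0.0352
```

```bash
python3 -c "
from h import *
s=robot.state();print(GR.T@(s['ee_pos']-GO),s['wrist_force'])
row(GO+GR@[.0,.005,.0376],down(94.78))
im,d,S=cloud('scene');save(cv2.resize(im[170:300,230:390],(800,650))[:600],'s5.png')
G=(S-GO)@GR*1000
g=G[(G[...,1]<-55)&(G[...,1]>-125)&(G[...,2]>47)&(G[...,2]<75)&(G[...,0]>-16)&(G[...,0]<40)]
e=g[g[:,1]<-98];print(len(e),e.min(0),e.max(0),g[:,1].min())
"
```

```text
[3.8390145e-06 4.9157266e-03 4.0291419e-02] [-0.92345744  0.54585181 -4.00736487]
row [-0.0001, 0.0, 0.0027, -0.0002, -0.0003, 0.0002] clk 7.35 dist 0.003 deg 0.0
39 [ -10.8502854 -100.3296327   47.4354214] [ 10.76983426 -98.02680588  65.77069585] -100.32963270039382
```

View pics/s5.png

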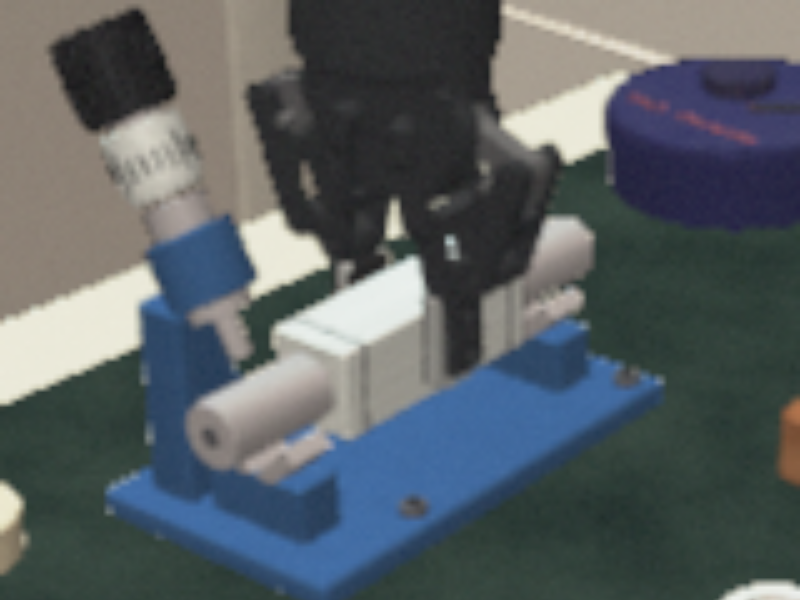

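The shaft sits over both saddles, with its near journal end at (210, 440) close above the saddle and the spindle tip at (240, 350) clear of it. The wrist force shows nothing but the shaft's weight. I'll go down the last 3 mm in small steps.

Emit:
{"name": "play_rows", "arguments": {
  "targets": [
    [0,0,0.001,0,0,0],
    [0,0,0.0015,0,0,0],
    [0,0,0.002,0,0,0]
  ]
}}

```text
clock: 7.78
ee_pos: [0.5708, 0.0903, 0.0389]
tool_rot: [-0.042, 0.999, -0.0, 0.0]
wrist_force: [-2.3, -2.9, 6.7]
width: 0.035
```

Emit:
{"name": "play_rows", "arguments": {
  "targets": [
    [0,0,0.0007,0,0,0],
    [0,0,0.0007,0,0,0]
  ]
}}

```text
clock: 8.02
ee_pos: [0.5709, 0.0901, 0.0387]
tool_rot: [-0.042, 0.999, -0.0, 0.0]
wrist_force: [-2.0, -2.1, 5.6]
width: 0.0353
```

Emit:
{"name": "play_rows", "arguments": {
  "targets": [
    [0,0,0,0,0,0],
    [0,0,0,0,0,0],
    [0,0,0,0,0,0],
    [0,0,0,0,0,0]
  ],
  "gripper": 0.2
}}

```text
clock: 8.52
ee_pos: [0.571, 0.0901, 0.0386]
tool_rot: [-0.042, 0.999, -0.0, 0.0]
wrist_force: [-1.1, -0.4, 0.7]
width: 0.0686
```

Emit:
{"name": "play_rows", "arguments": {
  "targets": [
    [0,0,-0.02,0,0,0],
    [0,0,-0.06,0,0,0],
    [0,0,-0.11,0,0,0],
    [0,0,-0.17,0,0,0],
    [0,0,-0.23,0,0,0]
  ],
  "gripper": 0
}}

```text
clock: 9.15
ee_pos: [0.5705, 0.0902, 0.272]
tool_rot: [-0.042, 0.999, -0.0, 0.001]
wrist_force: [1.3, 0.2, 0.3]
width: 0.0853
```

```bash
python3 -c "
from h import *
im,d,S=cloud('scene');save(cv2.resize(im[150:300,210:390],(780,650))[:600],'s6.png');np.save('S6.npy',S);np.save('s6im.npy',im)
G=(S-GO)@GR*1000
g=G[(G[...,1]<-55)&(G[...,1]>-125)&(G[...,2]>47)&(G[...,2]<75)&(G[...,0]>-16)&(G[...,0]<40)]
e=g[g[:,1]<-98];print(len(e),e.min(0),e.max(0),g[:,1].min())
t=G[(abs(G[...,1])<45)&(G[...,2]>40)&(G[...,2]<90)&(abs(G[...,0])<30)]
t=t[t[:,2]>t[:,2].max()-3];print('sq top',cv2.minAreaRect(t[:,:2].astype(np.float32)),t[:,2].mean())
# knob dark points
K=G[(im.max(2)<70)&(G[...,2]>140)&(G[...,2]<200)&(abs(G[...,1]+72)<40)&(abs(G[...,0]+67)<45)]
a=np.array([-.5,0,.866]);b=np.array([.866,0,.5])
c=np.array([0,-72,52]);u=(K-c)@a;print('knob',len(K),np.percentile(u,[2,50,98]),'perp',np.percentile((K-c)@b,[2,98]),'y',np.percentile(K[:,1],[2,98]))
s=robot.state();print(s['joint_positions'],s['ee_pos'])
"
```

```text
34 [  -9.0449226  -100.44436219   47.02223016] [ 13.07000592 -98.01719694  62.79287064] -100.44436218859833
sq top ((-4.2933349609375, -1.7331581115722656), (18.518003463745117, 86.41261291503906), 0.2923866808414459) 72.05746769133506
knob 370 [117.34551545 132.74739848 147.99765535] perp [-1.49572819 20.67947975] y [-90.50033131 -59.95011332]
[ 1.36611557e-01  2.99644783e-01  1.69168910e+00 -6.34886105e-04
  1.13593953e+00 -1.51747491e+00] [0.57452218 0.09081527 0.28073154]
```

View pics/s6.png

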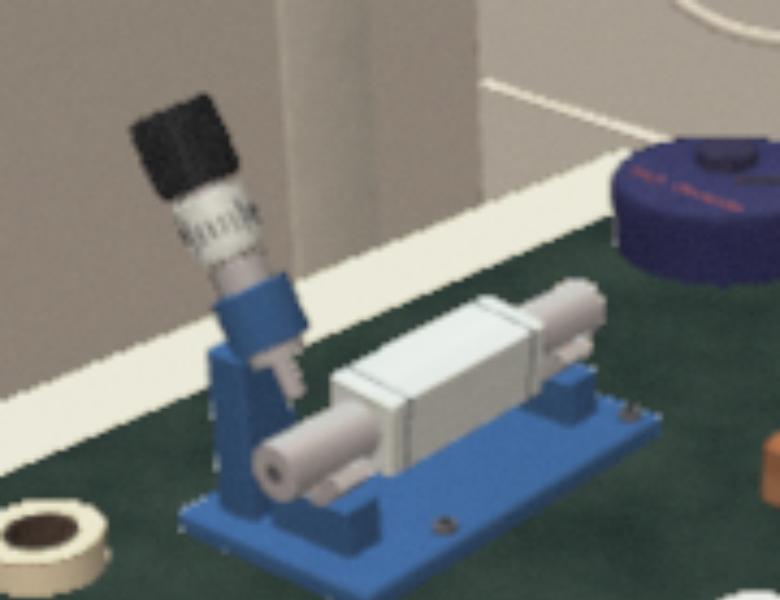

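The shaft lies released in both saddles: near end at (275, 475), far end at (590, 305), square middle between them, and the spindle tip at (290, 390) above the journal. The shaft settled about 2 mm to +x and the knob also measures +2 mm, so I'll shift my gauge frame by that before going to the knob.

```bash
cat >> h.py <<'E'
GO=GO+.0022*GX
AX=np.array([-.5,0,.866])
def kn(u,roll):
    p=GO+GR@(np.array([0,-.072,.052])+u*AX)
    R=Rn.from_rotvec(-np.pi/6*GY).as_matrix()@down(94.78)@Rn.from_rotvec([0,0,roll]).as_matrix()
    return p,R
def kstat():
    s=robot.state();q=GR.T@(s['ee_pos']-GO)-[0,-.072,.052]
    print('u',q@AX,'perp',q@[.866,0,.5],'y',q[1],'z.axis',Rn.from_quat(s['tool_rot']).apply([0,0,1])@GR@AX,'roll',Rn.from_matrix(kn(0,0)[1].T@Rn.from_quat(s['tool_rot']).as_matrix()).as_rotvec(),'q',s['joint_positions'].round(3),'F',s['wrist_force'].round(1),'T',s['ft_torque'].round(2),'w',s['width'],s['clock'])
E
python3 -c "
from h import *
row(*kn(.23,0))"
```

```text
row [0.0813, 0.1129, 0.0284, 0.5238, 0.014, -0.0036] clk 9.2 dist 0.142 deg 30.0
```

Emit:
{"name": "play_rows", "arguments": {
  "targets": [
    [0.04,0.05,0,0.18,0.005,-0.001],
    [0.081,0.1,0,0.36,0.01,-0.002],
    [0.081,0.113,0.028,0.524,0.014,-0.004],
    [0.081,0.113,0.028,0.524,0.014,-0.004],
    [0.081,0.113,0.028,0.524,0.014,-0.004]
  ]
}}

```text
clock: 9.82
ee_pos: [0.485, 0.1967, 0.2523]
tool_rot: [-0.041, 0.965, -0.258, 0.011]
wrist_force: [-0.2, 0.1, 0.3]
width: 0.0855
```

```bash
python3 -c "
from h import *
kstat();row(*kn(.21,-1.2))"
```

```text
u 0.23098216662142496 perp 0.0005016916039625868 y 0.0005159784070961487 z.axis -0.9999771853216337 roll [-0.00112367 -0.00058099 -0.00042948] q [ 0.613  0.389  1.734 -0.46   1.328 -0.859] F [-0.2  0.1  0.3] T [ 0.2  -0.03 -0.02] w 0.08554632892453766 9.825
row [0.0005, 0.0005, 0.021, 0.0006, 0.0012, -1.1996] clk 9.825 dist 0.021 deg 68.7
```

Emit:
{"name": "play_rows", "arguments": {
  "targets": [
    [0,0,0,0,0,-0.18],
    [0,0,0,0,0,-0.36],
    [0,0,0.01,0,0,-0.54],
    [0,0,0.02,0,0,-0.72],
    [0.001,0.001,0.021,0,0,-0.9]
  ]
}}

```text
clock: 10.45
ee_pos: [0.4856, 0.185, 0.2351]
tool_rot: [-0.457, 0.851, -0.236, -0.102]
wrist_force: [-0.8, -1.2, -0.9]
width: 0.0857
```

```bash
python3 -c "
from h import *
kstat();row(*kn(.165,-1.5))"
```

```text
u 0.21026489298067197 perp 0.002093785195875872 y 0.0001565192874380672 z.axis -0.9999722369926749 roll [-0.00295485 -0.00187546 -0.90197095] q [ 0.594  0.401  1.761 -0.469  1.285 -1.757] F [-0.8 -1.2 -0.9] T [0.24 0.01 0.05] w 0.0856640740071695 10.45
row [-0.0014, 0.0013, 0.0453, 0.0009, 0.0033, -0.598] clk 10.45 dist 0.045 deg 34.3
```

Emit:
{"name": "play_rows", "arguments": {
  "targets": [
    [-0.001,0.001,0.01,0,0,-0.18],
    [-0.001,0.001,0.02,0,0,-0.36],
    [-0.001,0.001,0.035,0,0.002,-0.54],
    [-0.001,0.001,0.045,0,0.003,-0.598],
    [-0.001,0.001,0.045,0,0.003,-0.598]
  ]
}}

```text
clock: 11.08
ee_pos: [0.4878, 0.1622, 0.1966]
tool_rot: [0.686, -0.681, 0.196, 0.168]
wrist_force: [0.4, 0.0, -0.1]
width: 0.0857
```

```bash
python3 -c "
from h import *
kstat();row(*kn(.117,-1.5))
im,d,S=cloud('scene');save(cv2.resize(im[110:260,190:350],(640,600)),'s7.png')"
```

```text
u 0.16545290409203892 perp 0.002674680010435415 y 0.000499962424329703 z.axis -0.9999751269471674 roll [-2.55341020e-03 -6.03438996e-04 -1.49555528e+00] q [ 0.559  0.439  1.809 -0.495  1.197 -2.335] F [ 0.4  0.  -0.1] T [ 0.2   0.03 -0.01] w 0.08567069391760725 11.075
row [-0.0025, 0.0006, 0.0485, 0.0013, 0.002, -0.0044] clk 11.075 dist 0.049 deg 0.3
```

View pics/s7.png

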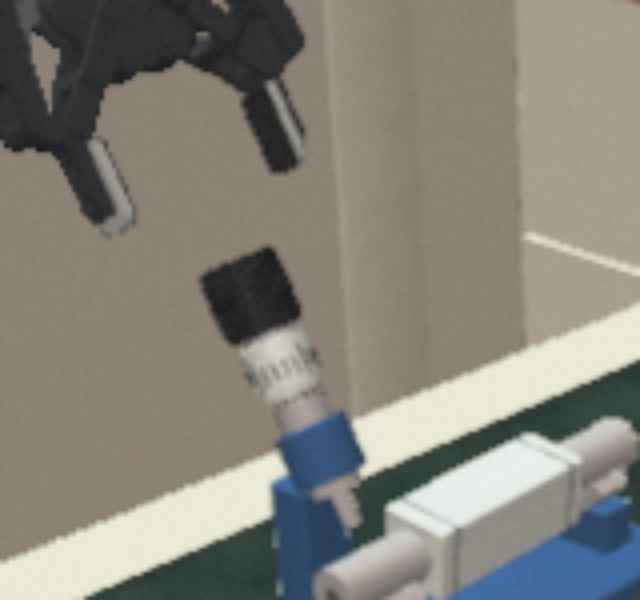

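The open fingers straddle the knob's axis, with the tips at (115, 225) and (285, 160) and the knob between and below them at (250, 295). I'll slide down the axis and grip.

Emit:
{"name": "play_rows", "arguments": {
  "targets": [
    [-0.002,0,0.015,0.001,0.002,-0.004],
    [-0.0025,0.0005,0.03,0.001,0.002,-0.004],
    [-0.0025,0.0005,0.042,0.001,0.002,-0.004],
    [-0.0025,0.0005,0.0485,0.001,0.002,-0.004],
    [-0.0025,0.0005,0.0485,0.001,0.002,-0.004]
  ]
}}

```text
clock: 11.75
ee_pos: [0.4892, 0.1405, 0.1529]
tool_rot: [0.687, -0.679, 0.197, 0.169]
wrist_force: [-0.3, 0.9, 0.8]
width: 0.0853
```

```bash
python3 -c "
from h import *
kstat();row(*kn(.117,-1.5))"
```

```text
u 0.11672067385560912 perp -0.00036690088459410963 y 8.635095712357377e-05 z.axis -0.9999776685639035 roll [-1.78208821e-04  8.84922683e-04 -1.49953164e+00] q [ 0.526  0.493  1.854 -0.532  1.101 -2.309] F [-0.3  0.9  0.8] T [ 0.15 -0.   -0.03] w 0.08525637488663258 11.75
row [0.0004, 0.0001, -0.0003, 0.0007, -0.0005, -0.0005] clk 11.75 dist 0.0 deg 0.1
```

Emit:
{"name": "play_rows", "arguments": {
  "targets": [
    [0,0,0,0,0,0],
    [0,0,0,0,0,0],
    [0,0,0,0,0,0],
    [0,0,0,0,0,0],
    [0,0,0,0,0,0]
  ],
  "gripper": 0.9,
  "squeeze": 40
}}

```text
clock: 12.38
ee_pos: [0.4902, 0.141, 0.1535]
tool_rot: [0.687, -0.679, 0.197, 0.168]
wrist_force: [3.3, 1.1, 3.9]
width: 0.0351
```

```bash
python3 -c "
from h import *
kstat()"
```

```text
u 0.11742724369310914 perp -0.0004314441618058565 y 0.0011202798391660024 z.axis -0.9999767899110306 roll [ 9.39369307e-04 -1.42764653e-03 -1.49910017e+00] q [ 0.526  0.492  1.852 -0.532  1.1   -2.309] F [3.3 1.1 3.9] T [ 0.1  -0.5   0.37] w 0.0350674296279598 12.375
```

Emit:
{"name": "play_rows", "arguments": {
  "targets": [
    [0,0,0,0,0,0.12],
    [0,0,0,0,0,0.24],
    [0,0,0,0,0,0.36],
    [0,0,0,0,0,0.48],
    [0,0,0,0,0,0.6]
  ]
}}

```text
clock: 13.0
ee_pos: [0.4903, 0.141, 0.1535]
tool_rot: [-0.454, 0.852, -0.238, -0.101]
wrist_force: [2.2, -0.3, 0.9]
width: 0.035
```

```bash
python3 -c "
from h import *
kstat();row(*kn(.1172,-.2))"
```

```text
u 0.11747060120705854 perp -0.0003939840907058942 y 0.0012296267323828602 z.axis -0.9999764350695125 roll [ 5.52364097e-04 -1.74214939e-03 -8.95211105e-01] q [ 0.526  0.492  1.852 -0.532  1.1   -1.705] F [ 2.2 -0.3  0.9] T [ 0.18 -0.33  0.27] w 0.03503304174661337 13.0
row [0.0011, 0.0007, 0.0003, -0.0007, 0.0017, 0.6952] clk 13.0 dist 0.001 deg 39.8
```

Emit:
{"name": "play_rows", "arguments": {
  "targets": [
    [0,0,0,0,0,0.14],
    [0,0,0,0,0,0.28],
    [0,0,0,0,0,0.42],
    [0,0,0,0,0,0.56],
    [0,0,0,0,0,0.7]
  ]
}}

```text
clock: 13.62
ee_pos: [0.4904, 0.1409, 0.1536]
tool_rot: [-0.132, 0.957, -0.258, -0.013]
wrist_force: [1.8, -0.1, 1.6]
width: 0.0347
```

Emit:
{"name": "play_rows", "arguments": {
  "targets": [
    [0,0,0,0,0,0.14],
    [0,0,0,0,0,0.28],
    [0,0,0,0,0,0.42],
    [0,0,0,0,0,0.56],
    [0,0,0,0,0,0.7]
  ]
}}

```text
clock: 14.25
ee_pos: [0.4904, 0.1408, 0.1536]
tool_rot: [0.206, 0.944, -0.247, 0.077]
wrist_force: [2.5, -0.2, 1.7]
width: 0.035
```

```bash
python3 -c "
from h import *
kstat();im,d,S=cloud('scene');save(cv2.resize(im[150:270,220:340],(600,600),interpolation=cv2.INTER_CUBIC),'s8.png')"
```

```text
u 0.11743962031355491 perp -0.00014838711571762975 y 0.0013010576777427313 z.axis -0.9999763071658536 roll [-3.86025618e-04 -1.82041488e-03  5.14030687e-01] q [ 0.526  0.492  1.852 -0.533  1.1   -0.296] F [ 2.5 -0.2  1.7] T [ 0.05 -0.29  0.23] w 0.0350360041866352 14.25
```

View pics/s8.png

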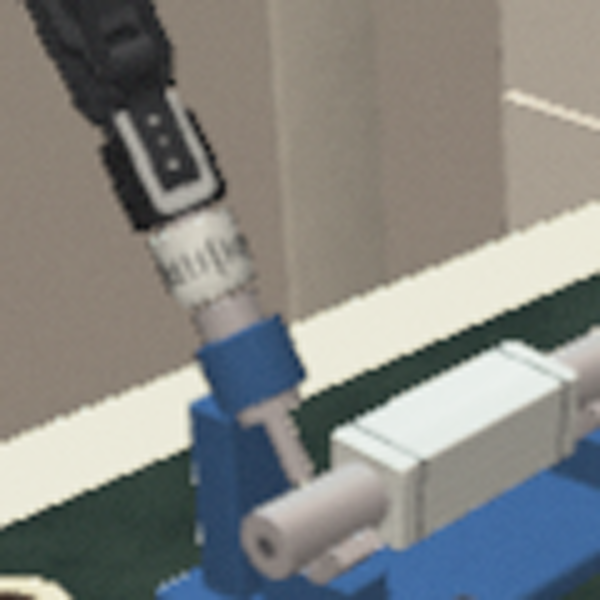

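The fingers hold the knob at (165, 165) and the spindle tip at (305, 480) has nearly reached the journal. I'll keep turning.

Emit:
{"name": "play_rows", "arguments": {
  "targets": [
    [0,0,0,0,0,0.14],
    [0,0,0,0,0,0.28],
    [0,0,0,0,0,0.42],
    [0,0,0,0,0,0.56],
    [0,0,0,0,0,0.7]
  ]
}}

```text
clock: 14.92
ee_pos: [0.4903, 0.1407, 0.1537]
tool_rot: [0.52, 0.814, -0.205, 0.158]
wrist_force: [2.1, -0.1, 2.2]
width: 0.0351
```

Emit:
{"name": "play_rows", "arguments": {
  "targets": [
    [0,0,0,0,0,0.14],
    [0,0,0,0,0,0.28],
    [0,0,0,0,0,0.42],
    [0,0,0,0,0,0.56],
    [0,0,0,0,0,0.7]
  ]
}}

```text
clock: 15.55
ee_pos: [0.4902, 0.1407, 0.1537]
tool_rot: [0.768, 0.585, -0.139, 0.219]
wrist_force: [2.1, 0.6, 0.6]
width: 0.0354
```

Emit:
{"name": "play_rows", "arguments": {
  "targets": [
    [0,0,0,0,0,0.14],
    [0,0,0,0,0,0.28],
    [0,0,0,0,0,0.42],
    [0,0,0,0,0,0.56],
    [0,0,0,0,0,0.7]
  ]
}}

```text
clock: 16.18
ee_pos: [0.4901, 0.1407, 0.1537]
tool_rot: [0.923, 0.285, -0.055, 0.253]
wrist_force: [1.9, 0.2, 2.3]
width: 0.035
```

```bash
python3 -c "
from h import *
kstat();im,d,S=cloud('scene');save(cv2.resize(im[150:270,220:340],(600,600),interpolation=cv2.INTER_CUBIC),'s9.png')"
```

```text
u 0.11745740049762833 perp -0.00011203416392484983 y 0.0010176854261177148 z.axis -0.9999767896170837 roll [-1.90308719e-03 -9.24177336e-04  2.62573327e+00] q [ 0.526  0.492  1.853 -0.533  1.101  1.816] F [1.9 0.2 2.3] T [ 0.16 -0.23  0.22] w 0.03496291516806606 16.175
```

View pics/s9.png

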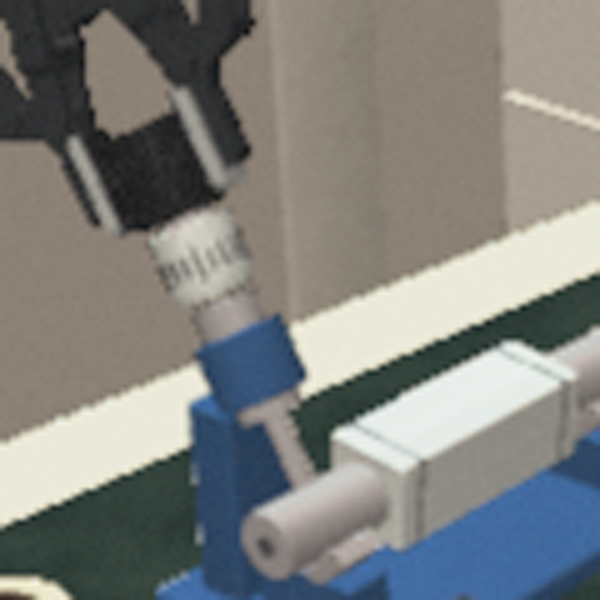

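Emit:
{"name": "play_rows", "arguments": {
  "targets": [
    [0,0,0,0,0,0.14],
    [0,0,0,0,0,0.28],
    [0,0,0,0,0,0.42],
    [0,0,0,0,0,0.45],
    [0,0,0,0,0,0.45]
  ]
}}

```text
clock: 16.85
ee_pos: [0.4901, 0.1408, 0.1536]
tool_rot: [0.963, 0.071, 0.003, 0.259]
wrist_force: [1.7, 1.1, 1.2]
width: 0.0347
```

```bash
python3 -c "
from h import *
kstat()"
```

```text
u 0.11745931390281775 perp -0.0001743368242220003 y 0.0010005614429058202 z.axis -0.999976945433568 roll [-2.21530274e-03 -3.17502113e-04  3.07785757e+00] q [ 0.526  0.492  1.853 -0.532  1.101  2.268] F [1.7 1.1 1.2] T [ 0.19 -0.22  0.2 ] w 0.03470390391406996 16.85
```

Emit:
{"name": "play_rows", "arguments": {
  "targets": [
    [0,0,0,0,0,0],
    [0,0,0,0,0,0],
    [0,0,0,0,0,0],
    [0,0,0,0,0,0],
    [0,0,0,0,0,0]
  ],
  "gripper": 0
}}

```text
clock: 17.48
ee_pos: [0.4901, 0.1407, 0.1536]
tool_rot: [0.963, 0.071, 0.003, 0.259]
wrist_force: [-0.2, -0.3, 0.3]
width: 0.0855
```

Emit:
{"name": "play_rows", "arguments": {
  "targets": [
    [0,0,-0.02,0,0,0],
    [0,0,-0.05,0,0,0],
    [0,0,-0.1,0,0,0],
    [0,0,-0.15,0,0,0],
    [0,0,-0.15,0,0,0]
  ]
}}

```text
clock: 18.1
ee_pos: [0.4852, 0.2179, 0.2867]
tool_rot: [0.964, 0.071, 0.006, 0.257]
wrist_force: [-0.9, 0.0, -0.6]
width: 0.0852
```

```bash
python3 -c "
from h import *
kstat();row([.32,.36,.30],down(60))"
```

```text
u 0.2713687997807471 perp -0.0005778257070459258 y 0.002495720431250098 z.axis -0.9999428432837676 roll [-0.01184662  0.00512546  3.07911894] q [ 0.642  0.364  1.681 -0.446  1.402  2.21 ] F [-0.9  0.  -0.6] T [0.33 0.02 0.05] w 0.0851559415922813 18.1
row [-0.1438, -0.1374, -0.0899, 0.1912, 0.6488, -2.4] clk 18.1 dist 0.218 deg 142.9
```

Emit:
{"name": "play_rows", "arguments": {
  "targets": [
    [-0.036,-0.034,-0.022,0,0,0],
    [-0.072,-0.069,-0.045,0,0,0],
    [-0.108,-0.103,-0.067,0,0,0],
    [-0.144,-0.137,-0.09,0,0,0],
    [-0.144,-0.137,-0.09,0,0,0]
  ]
}}

```text
clock: 18.73
ee_pos: [0.3177, 0.3611, 0.2996]
tool_rot: [0.964, 0.073, 0.006, 0.257]
wrist_force: [-0.3, -0.6, -0.9]
width: 0.0851
```

```bash
python3 -c "
from h import *
kstat()
im,d,P=cloud('top');im0=np.load('topim.npy')
im2,d2,S=cloud('scene')
f=lambda a,b,c,e,g:cv2.resize(a[b:c,e:g],(400,600*400//400) if 0 else (400,400),interpolation=cv2.INTER_CUBIC)
save(np.vstack([np.hstack([f(im0,210,260,220,270),f(im,210,260,220,270)])]),'c10.png')
save(np.hstack([f(im2,150,270,220,340),f(im,150,300,200,350)]),'c11.png')
G=(S-GO)@GR*1000
t=G[(abs(G[...,1])<45)&(G[...,2]>40)&(G[...,2]<90)&(abs(G[...,0])<30)]
e=G[(G[...,1]<-97)&(G[...,1]>-125)&(G[...,2]>42)&(G[...,2]<75)&(abs(G[...,0])<25)];print('end',e.min(0),e.max(0))
for t_ in('tape_roll','loupe_1','press_die_3'):
  for r in robot.spot_in(t_,'top')[:1]:print(t_,r)
"
```

```text
u 0.36077866271086656 perp -0.12975200704210366 y -0.15241877116371433 z.axis -0.9999354330947109 roll [-0.01350774  0.00434121  3.0751096 ] q [ 1.015  0.345  1.678 -0.309  1.546  2.509] F [-0.3 -0.6 -0.9] T [ 0.18 -0.04  0.04] w 0.08507245086702625 18.725
end [-10.98644037 -99.93134993  42.04004247] [ 12.55688374 -97.01978742  65.31462035]
tape_roll {'pixel': [245.7, 276.8], 'conf': 0.84}
loupe_1 {'pixel': [323.9, 289.5], 'conf': 0.77}
```

View pics/c10.png

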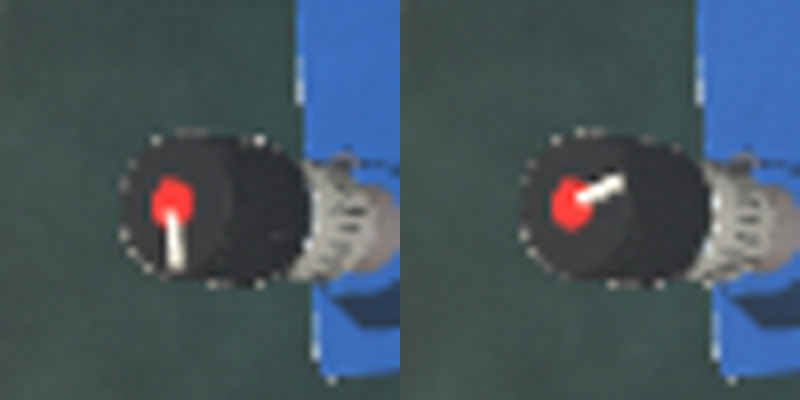

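The knob's white pointer went from 6 o'clock to about 2 o'clock, roughly 250° (4.36 rad) clockwise. That leaves at least 1.5 rad of clutch slip even from the farthest-back thimble start. I'll check the bystanders numerically, then hand in.

```bash
python3 -c "
from h import *
im,d,S=cloud('scene');a=np.load('sceneim.npy').astype(int)
for n,u,v in(('tape',219,277),('loupe',272,313),('die',387,298)):
    print(n,abs(im[v-20:v+20,u-20:u+20].astype(int)-a[v-20:v+20,u-20:u+20]).mean())
s=robot.state();print(s['clock'],s['wrist_force'],s['joint_positions'][5])
robot.sign_off()"
```

```text
tape 1.5441666666666667
loupe 1.955625
die 1.54375
19.025 [ 0.08268806 -0.70245693  0.10861216] 2.508011513795226
the job is handed in; nothing more can be done
```

I laid the shaft in both saddles along the V slope and let go of it. I then turned the knob clockwise about 4.6 rad in a single grip, let go, and backed the arm away. The job was handed in at about 19 s on the robot's clock; it gives no verdict.

**Last checks:**
- **Shaft:** it was in line and at the right height. Its near end measured within about 1 mm of where it should be along its length and across.
- **Spindle:** in the last view of it, the spindle was down on the journal. I could not read its pressing force directly.
- **Clutch:** the knob's pointer turned about 250° (4.4 rad). From the farthest-back thimble start, that leaves at least about 1.5 rad of slip, against the 0.6 rad needed. This is worked out from the turn, not read off the joint.
- **Bystanders:** the picture around the tape roll, loupe and press die is unchanged from the start, to within camera noise.

**Checks that failed or disagreed:**
- The detector missed the press die in the last top picture and put the tape roll about 7 pixels from its first reading. The picture comparison showed neither had moved.
- The gauge was about 2 mm farther in +x than I first measured. The shaft moved over by that much when released, and I corrected for it before gripping the knob.
- The picture limit was reached, so I did not view the final close-up of the clamped shaft.

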